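Feed an oily valve block through the sprung flap of a parts washer

ROBOT

A 6-joint arm with a two-finger parallel gripper is mounted at the origin on the work surface. World frame = base frame: x ahead of the robot, y to its left, z up, the work surface at z = 0. Lengths are in m, angles in rad, forces in N, time in s.
With the tool pointing down it reaches from about 0.35 to 0.85 m from the base axis. Payload 8.1 kg.
Tool frame: the origin (TCP) lies midway between the tips of the shut fingers; the grasp point (between the pads) lies 19 mm behind it (r.tcp_to_grasp is the distance from the TCP to the grasp point, in m); z points along the fingers, x is the direction in which the jaws open and shut, and the axes are right-handed (so a half turn about z gives the same grasp; the last joint's range is limited). The gripper opens to 85 mm and grips with 20 to 120 N. Pads are 22 mm wide; open, the fingers measure 114 mm over their backs; the gripper's body (76 mm by 85 mm) begins 54 mm behind the grasp point. The pads swing forward as they close: fully open they stand 13 mm farther back than shut.
Start: joints at [1.234, 0.13, 1.488, -0, 1.523, -0.085], TCP at [0.149, 0.581, 0.231] pointing down, gripper open.
Joint ranges: [-2.96, 2.96], [-0.89, 2.26], [0.02, 2.5], [-1.34, 4.48], [0, 2.73], [-2.66, 2.66]. Speed limits (rad/s): [2.39, 2.39, 2.79, 3.14, 3.14, 3.14].

INTERFACE

Orientations are given as a rotation vector (axis times angle).
In Python, from bench import r gives the robot as it stands.
- The arm moves only by the tool carry_out, never from a script. Its argument "rows" is one flat list of numbers, 6 for each row, row after row: the shift along the tool's x, y, z in m, then the turn, a rotation vector about the tool's x, y, z in degrees. A call has 1 to 12 rows; each row is the pose to reach, as a shift and turn from the pose commanded when the call began, along the tool's axes at that moment; what a row does not reach only later rows make up. A row lasts 1/10 s, in which the tool goes at most 50 mm and 8.59 degrees, less where a joint would pass 70% of its speed; a pose out of reach is approached as far as the arm can. A call with a gripper value outside its range is refused whole. "fingers" is the closure in counts, from 0 (fully open) to 255 (shut), set as the call begins (left out, the last holds). The fingers move at their own pace and stop on an object; "force" is the grip in N (left out, the last holds). Time passes only in rows, so rows that repeat a pose let the fingers close. It gives the time, the measured TCP pose, the force and the opening at its end, in the units of the state.
- r.state(): the state, without advancing time (a new reading comes with each control period).
- r.read_camera(name): name is "scene" or "top"; returns the picture (420x560x3 uint8, red, green, blue); there is no depth.
- r.camera_params(name): a dict with "K" (3x3 intrinsics, pixels), "R" (3x3) and "t" (3): a world point X has camera coordinates R X + t. Camera axes: x right, y down, z forward; pixel columns grow to the right and rows downward; lengths in m; the calibration is good to about 2 mm. A picture is of the moment at which its call begins. camera_params takes no time and is no camera call.
- r.job_done(): hands the job in, once; it reports no verdict.
The state is a dict: "clock": time; "joints": joint angles; "qvel": joint speeds; "effort": joint torques, N m; "tool_pos": TCP position; "tcp_rot": TCP orientation; "ft_force": force on the tool from outside, world axes, zero at the start; "ft_torque": the same for the moment, N m; "width": opening from 0.0 (shut) to 1.0 (fully open).
Only numpy, scipy, OpenCV 4.12 (cv2) and the standard library are available. Lean on these libraries where they do the work, as an engineer would, in place of code of your own. Each camera call takes 0.05 s, during which the arm holds its last target.

TASK

Put the dirty, rust-brown valve block into the parts washer: set it down upright, lengthways, in the loading trough between the pusher and the orange flap and let go of it, then slide the red-handled pusher all the way to its stop so that it drives the block through the sprung flap. Then draw the pusher fully back home so that the flap closes behind the block. Leave the blue block and everything else on the bench where it is.

Things in the scene. Friction and masses are not known exactly. Their poses are not given: they have to be found in the camera images.
- dirty_block: The dirty valve block to be washed: rust-brown iron box 30 (its x) by 72 (its y, long) by 42 mm (its z, up) with two round brass plugs in its top; about 0.45 kg (may be 0.35 to 0.6). Origin: centre of its underside, resting on the bench at z=0. Its two ends are alike.
- blue_block: A freshly painted light-blue block of the same size with steel plugs; already clean, leave it. Origin: centre of its underside. Either block may be at either place.
- washer: Parts washer, fixed. Origin: on the bench, on the trough's centre line below the flap's outer face; +y is the pushing direction. Trough bed: 45 mm above the bench, y=-320 to 0 mm, 110 mm wide. Cabinet behind the flap: x=-120 to 120, y=0 to 250 mm, inner floor level with the bed, clear roof 138 mm above the bench. With the pusher home its nose is at y=-130 mm.
- pusher (a joint): Travel of the pusher along the washer's +y: 0 = fully back (home), 0.205 m = front stop, where its nose is 75 mm past the flap. Starts up to 15 mm from home. It slides stiffly (about 2 N) and stays where left; pushing block and flap takes about 6 to 15 N. Its nose holds the flap open while through it.
- pusher_handle (a point): Centre of the top of the pusher's red handle: upright square post 22 x 22 mm (sides along washer x and y), free from 85 down to 30 mm above the bed; its top is 130 mm above the bench. It stands 135 mm behind the pusher's nose face; at the front stop it is 60 mm short of the cabinet. Nose 30 mm wide, 2 to 30 mm above the bed.
- flap (a joint): Angle of the orange flap (62 mm wide, 60 mm long), hinged along its top edge 62 mm above the bed: 0 = hanging shut; grows as it swings into the cabinet (at most 1.5 rad); a light spring shuts it when nothing is under it. It does not open outwards. A block standing in the cabinet with its centre 100 mm or more past the flap is clear of it.
- flap_sill (a point): Point of the trough bed right below the flap, on the centre line, 45 mm above the bench. Two guide rails, 10 mm high, 6 mm wide, run along the bed up to here: inner faces 20 mm either side of the centre line (40 mm apart).
- mallet: Red mallet lying on the bench, 260 mm long; leave it.
- screwdriver: Orange-handled screwdriver, 200 mm long; leave it.
- socket: Steel socket standing upright, 30 mm across, 45 mm high; leave it.
- piston_ring: Dark piston ring lying flat, 90 mm across, 6 mm high; leave it.
There are look-alikes about, which are no part of the job. Several things look just like the dirty_block: the one meant starts nearest to the robot's base.

How it is judged:
By the outcome, as a careful person would: the job done as asked, in the order asked, and still so for the second after the job is handed in, with the robot touching nothing.
It also fails if it takes over 61 s, if anything falls off the work surface, if the arm or the gripper's body presses on something with over 40 N, if the wrist force passes 120 N, or if a joint passes its speed limit or range.

## Working session

There is one attempt and no reset: what is moved stays moved. The work goes in short steps, Python scripts to look and compute and a tool call to move; the robot and the scene stay as the last step left them, time stands still between calls to the robot, and variables do not carry over. Pictures are saved under pics/ and viewed, and the job is handed in when it is done.

Besides the shell and the picture viewer there is one more tool, called after "Emit:" as a command line: name --argument value ..., lists and objects as JSON in quotes. carry_out: Moves the arm, as the interface text tells. Its arguments: {"type":"object","properties":{"rows":{"type":"array","items":{"type":"number"}},"fingers":{"type":"number"},"force":{"type":"number"}},"required":["rows"]}

```bash
mkdir -p pics; ls
python3 - <<'E'
from bench import r
import cv2
for n in("scene","top"):
    p=r.camera_params(n);print(n,p)
    cv2.imwrite(f"pics/{n}0.png",r.read_camera(n)[:,:,::-1])
print(r.state(),r.tcp_to_grasp)
E
```

```text
pics
scene {'K': array([[382.83021602,   0.        , 281.05811387],
       [  0.        , 382.83021602, 207.74574732],
       [  0.        ,   0.        ,   1.        ]]), 'R': array([[-0.72033506,  0.6935807 , -0.00795041],
       [ 0.54903929,  0.56313861, -0.61760082],
       [-0.42387883, -0.44924461, -0.78645154]]), 't': array([ 0.46442345, -0.17937945,  1.02309268])}
top {'K': array([[403.28351968,   0.        , 284.6627485 ],
       [  0.        , 403.28351968, 202.17867201],
       [  0.        ,   0.        ,   1.        ]]), 'R': array([[-0.01687873, -0.99980572,  0.01017944],
       [-0.99649448,  0.01598676, -0.08211685],
       [ 0.08193816, -0.01152978, -0.99657072]]), 't': array([-0.09861779,  0.5686643 ,  0.88889966])}
{'clock': 0.1, 'joints': array([ 1.23358509e+00,  1.31096415e-01,  1.48919783e+00, -6.17938630e-06,
        1.52300575e+00, -8.53893037e-02]), 'qvel': array([-0.00168049, -0.00160756, -0.00172586,  0.00048548, -0.00048221,
       -0.00035023]), 'effort': array([ 2.78691732e-04, -5.70949030e+01, -5.01942623e+01, -2.27112687e-04,
        8.15882406e-03, -1.25097245e-05]), 'tool_pos': array([0.1493066 , 0.5806005 , 0.23032783]), 'tcp_rot': array([ 2.48208340e+00,  1.92431905e+00, -2.24599689e-03]), 'ft_force': array([ 1.08724555e+00, -1.29258309e-01, -5.54128490e-04]), 'ft_torque': array([-0.05014248,  0.02749223, -0.02507984]), 'width': 1.0025323564912874} 0.0187
```

View pics/scene0.png

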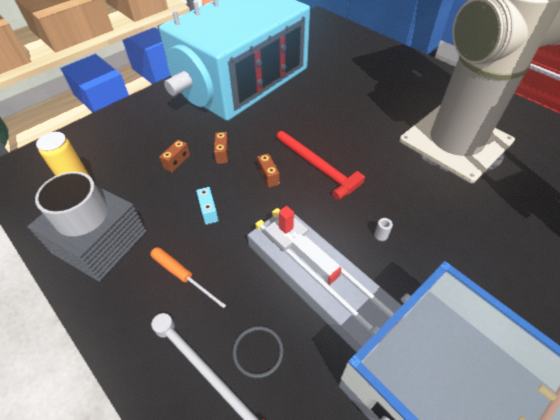

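View pics/top0.png

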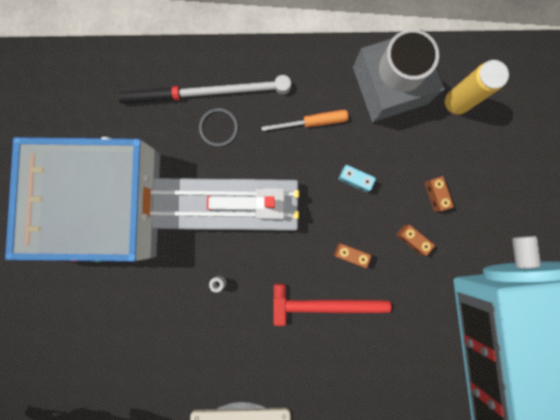

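Both views show three brown blocks. In the top view they are at about (354,255), (416,240) and (439,195), and the blue block is at (357,178). The robot base is at about (240,415). The brown block at (354,255) is nearest to it. I'll measure all of them and take close crops.

```bash
cat > h.py <<'E'
import numpy as np,cv2
from bench import r
P={n:r.camera_params(n) for n in("scene","top")}
def ray(n,uv,z):
    p=P[n];K,R,t=p["K"],p["R"],p["t"]
    C=-R.T@t; d=R.T@np.linalg.inv(K)@np.array([uv[0],uv[1],1.])
    return C+d*(z-C[2])/d[2]
def proj(n,X):
    p=P[n];c=p["R"]@np.array(X)+p["t"];q=p["K"]@c;return q[:2]/q[2]
E
python3 - <<'E'
from h import *
for n in("top","scene"):
    im=cv2.imread(f"pics/{n}0.png");hsv=cv2.cvtColor(im,cv2.COLOR_BGR2HSV)
    for nm,lo,hi in(("brown",(3,90,50),(22,255,255)),("blue",(90,60,120),(110,255,255)),("red",(0,170,90),(3,255,255)),("yellow",(22,90,120),(35,255,255))):
        m=cv2.inRange(hsv,lo,hi); m=cv2.morphologyEx(m,cv2.MORPH_CLOSE,np.ones((5,5)))
        for c in cv2.findContours(m,0,2)[0]:
            a=cv2.contourArea(c)
            if 15<a<1500:
                rc=cv2.minAreaRect(c); print(n,nm,int(a),np.round(rc[0],1),np.round(rc[1],1),round(rc[2],1),ray(n,rc[0],.042).round(3))
im=cv2.imread("pics/top0.png")
cv2.imwrite("pics/c1.png",cv2.resize(im[130:280,130:310],None,fx=4,fy=4,interpolation=2))
cv2.imwrite("pics/c2.png",cv2.resize(im[150:290,320:470],None,fx=4,fy=4,interpolation=2))
im=cv2.imread("pics/scene0.png")
cv2.imwrite("pics/c3.png",cv2.resize(im[195:345,235:435],None,fx=4,fy=4,interpolation=2))
E
```

```text
top brown 531 [352.3 255.1] [37.2 15.7] 20.6 [ 0.446 -0.255  0.042]
top brown 615 [415.4 239.8] [38.9 18. ] 38.7 [ 0.477 -0.395  0.042]
top brown 163 [146.5 201. ] [28.  7.] 90.0 [0.573 0.198 0.042]
top brown 683 [438.7 194.1] [34.8 21.5] 71.6 [ 0.578 -0.452  0.042]
top brown 573 [326.  118.1] [14.3 46. ] 81.3 [ 0.755 -0.204  0.042]
top brown 1276 [468.8  92.3] [32.4 56.5] 52.8 [ 0.81  -0.532  0.042]
top blue 515 [356.9 177.8] [34.8 16.9] 24.0 [ 0.618 -0.27   0.042]
top red 34 [497.7 409.2] [14.8  5.6] 76.0 [ 0.114 -0.556  0.042]
top red 45 [483.2 396.4] [10.2  7. ] 38.7 [ 0.141 -0.526  0.042]
top red 27 [490.7 354.5] [11.5  4. ] 82.9 [ 0.228 -0.548  0.042]
top red 40 [476.  345.5] [8.5 8. ] 26.6 [ 0.247 -0.517  0.042]
top red 1356 [332.5 304.5] [ 39. 115.] 90.0 [ 0.34  -0.208  0.042]
top red 39 [175.  93.] [12.4  5.1] 83.7 [0.817 0.136 0.042]
top yellow 24 [296.  214.5] [7. 4.] 90.0 [ 0.538 -0.132  0.042]
top yellow 19 [296.5 193.5] [7. 3.] 90.0 [ 0.584 -0.134  0.042]
top yellow 512 [466.5  88.1] [24.4 45.6] 59.6 [ 0.82  -0.527  0.042]
scene brown 612 [170.3 263.9] [47.7 14.8] 39.3 
[... 415 characters left out ...]
69 -1.242  0.042]
scene blue 490 [206.9 205.2] [36.8 14.8] 74.1 [ 0.625 -0.255  0.042]
scene blue 186 [99.8 79.7] [ 6.2 39.6] 65.6 [ 0.563 -0.861  0.042]
scene blue 904 [445.7  26.2] [24.8 62.9] 17.7 [-0.444 -0.313  0.042]
scene red 121 [287.1 215.2] [17. 11.] 59.0 [ 0.518 -0.112  0.042]
scene red 1072 [315.  166.4] [97.6 31.5] 28.1 [ 0.369 -0.17   0.042]
scene red 733 [544.8  90.5] [42.5 27.6] 23.6 [-0.317  0.082  0.042]
scene red 164 [548.8  59.6] [28.2 16.2] 21.8 [-0.485  0.023  0.042]
scene yellow 36 [258.7 223.3] [6.2 9.2] 36.9 [ 0.576 -0.139  0.042]
scene yellow 33 [275.  211.3] [5.3 8.9] 33.7 [ 0.53  -0.138  0.042]
scene yellow 554 [ 57.8 160.4] [31.6 29.1] 71.6 [ 0.8   -0.62   0.042]
```

View pics/c1.png

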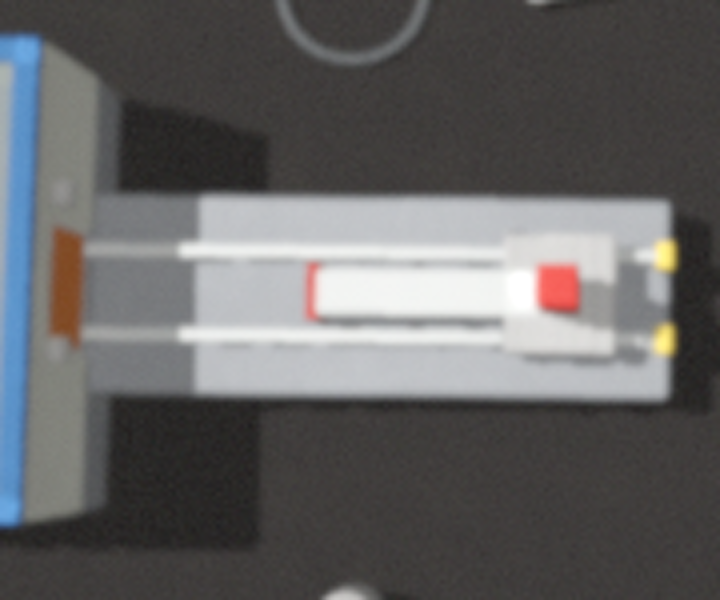

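View pics/c2.png

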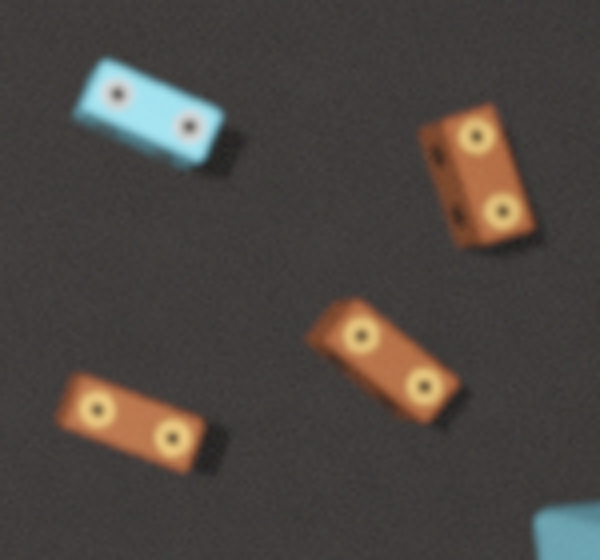

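View pics/c3.png

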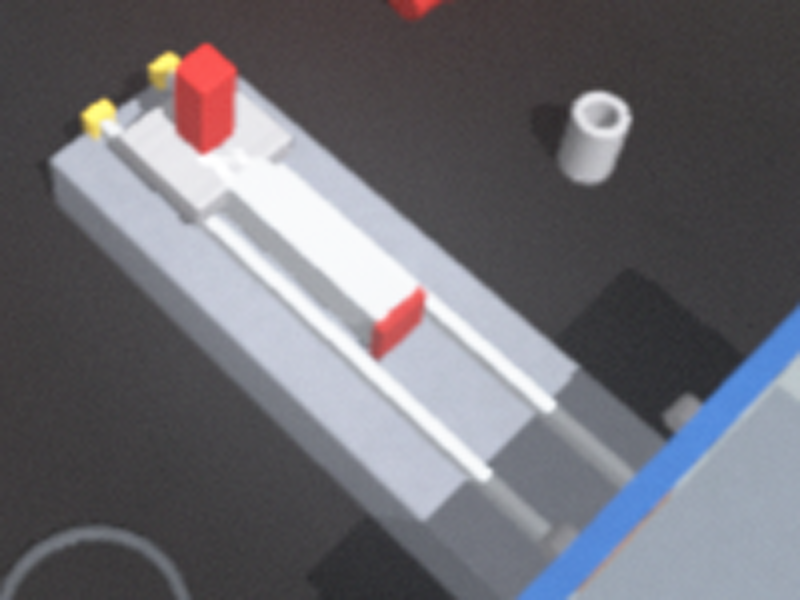

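Run:
```python
from h import *
im=cv2.imread("pics/top0.png");g=cv2.cvtColor(im,cv2.COLOR_BGR2GRAY).astype(float)
f=lambda u,v,x0,y0:((u+.5)/4-.5+x0,(v+.5)/4-.5+y0)
# plugs
hsv=cv2.cvtColor(im,cv2.COLOR_BGR2HSV)
a=ray("top",f(97,410,320,150),.042);b=ray("top",f(172,438,320,150),.042)
print("plugs",a.round(4),b.round(4),np.linalg.norm(a-b),"mid",((a+b)/2).round(4),"ang",np.degrees(np.arctan2(*(a-b)[[1,0]])))
# block from scene contour check
# trough edges: gradient per column
L=[];Rr=[]
for x in range(182,250,3):
    col=cv2.GaussianBlur(g,(5,1),0)[:,x]
    d=np.diff(col)
    i=170+np.argmax(d[170:188]); j=220+np.argmin(d[220:240])
    sub=lambda k,s:k+.5+ (lambda a,b,c:(a-c)/(2*(a-2*b+c)))(s*d[k-1],s*d[k],s*d[k+1])
    L.append(ray("top",(x,sub(i,1)),.045));Rr.append(ray("top",(x,sub(j,-1)),.045))
for nm,E in(("up",L),("dn",Rr)):
    E=np.array(E);p=np.polyfit(E[:,1],E[:,0],1);print(nm,p,"x@y0,.2,-.12",np.polyval(p,[-.12,0,.2]).round(4),"resid",np.std(E[:,0]-np.polyval(p,E[:,1])).round(4))
for nm,uv,z in(("nearend up",(668,200),.045),("nearend dn",(668,398),.045),("flapbot up",(83,236),.045),("flapbot dn",(79,346),.045),("nose up",(307,264),.075),("nose dn",(307,318),.075),("flaptop",(52,228),.107),("handle up-l",(538,264),.13),("handle up-r",(577,264),.13),("handle dn-l",(540,310),.13),("handle dn-r",(579,310),.13),("railL",(90,248),.055),("railR",(500,252),.055),("rail2L",(90,334),.055),("rail2R",(500,337),.055),("ctl",(505,234),.075),("ctr",(614,234),.075)):
    print(nm,ray("top",f(*uv,130,130),z).round(4))
fs=lambda u,v:((u+.5)/4-.5+235,(v+.5)/4-.5+195)
for nm,uv,z in(("S nose topR",(424,290),.075),("S nose topL",(375,330),.075),("S handle back",(205,45),.13),("S handle l",(176,72),.13),("S handle r",(236,62),.13),("S handle front",(207,92),.13),("S nearend",(52,160),.045)):
    print(nm,ray("scene",fs(*uv),z).round(4))
```

```text
plugs [ 0.4532 -0.2361  0.042 ] [ 0.4372 -0.2769  0.042 ] 0.04382946360066733 mid [ 0.4452 -0.2565  0.042 ] ang 68.61125683091574
up [0.02523226 0.61938816] x@y0,.2,-.12 [0.6164 0.6194 0.6244] resid 0.0003
dn [0.02440728 0.50786433] x@y0,.2,-.12 [0.5049 0.5079 0.5127] resid 0.0001
nearend up [ 0.6151 -0.1351  0.045 ]
nearend dn [ 0.5053 -0.133   0.045 ]
flapbot up [0.6    0.1885 0.045 ]
flapbot dn [0.5393 0.19   0.045 ]
nose up [0.5795 0.0595 0.075 ]
nose dn [0.5506 0.0595 0.075 ]
flaptop [0.5969 0.1844 0.107 ]
handle up-l [ 0.5721 -0.0659  0.13  ]
handle up-r [ 0.5717 -0.0854  0.13  ]
handle dn-l [ 0.549  -0.0666  0.13  ]
handle dn-r [ 0.5487 -0.086   0.13  ]
railL [0.5922 0.1814 0.055 ]
railR [ 0.5864 -0.0422  0.055 ]
rail2L [0.5452 0.1809 0.055 ]
rail2R [ 0.5399 -0.0417  0.055 ]
ctl [ 0.5939 -0.0463  0.075 ]
ctr [ 0.593  -0.1046  0.075 ]
S nose topR [0.5491 0.0596 0.075 ]
S nose topL [0.5805 0.0575 0.075 ]
S handle back [ 0.5512 -0.0825  0.13  ]
S handle l [ 0.5721 -0.0805  0.13  ]
S handle r [ 0.5479 -0.0651  0.13  ]
S handle front [ 0.5699 -0.0621  0.13  ]
S nearend [ 0.6129 -0.1316  0.045 ]
```

List of candidates (top view): browns at (352,255) r≈0.51 m, (415,240) r≈0.62, (439,194) r≈0.73; the mallet and screwdriver are other colours, and the blue block at (357,178) is not wanted. The one nearest the base is (352,255). I'll check it in one close crop of the scene view and prepare the moves.

```bash
cat >> h.py <<'E'
from scipy.spatial.transform import Rotation as Ro
def goal(x,y,z,yaw,frm=None):
    s=r.state() if frm is None else None
    if frm is None: p,R=s["tool_pos"],Ro.from_rotvec(s["tcp_rot"])
    else: p,R=np.array(frm[:3]),down(frm[3])
    sh=R.inv().apply(np.array([x,y,z])-p); tu=(R.inv()*down(yaw)).as_rotvec(degrees=True)
    print("to",(x,y,z,yaw),"shift",sh.round(4),"turn",tu.round(2))
def down(yaw): return Ro.from_euler("z",yaw,degrees=True)*Ro.from_euler("x",180,degrees=True)
def wash(s,z,dx=0):  # washer s along +y -> world
    y=.187+s*.9997; return (.5638+.0248*y+dx,y,z)
E
python3 - <<'E'
from h import *
im=cv2.imread("pics/scene0.png").copy()
c=np.array([.4452,-.2565]);e=np.array([np.cos(np.radians(68.6)),np.sin(np.radians(68.6))]);n=np.array([-e[1],e[0]])
im=cv2.resize(im[140:200,240:300],None,fx=8,fy=8,interpolation=2)
for i,j in((1,1),(1,-1),(-1,1),(-1,-1)):
    q=proj("scene",[*(c+e*.036*i+n*.015*j),.042]); cv2.circle(im,tuple(((q-[240,140]+.5)*8).astype(int)),3,(0,255,0),-1)
cv2.imwrite("pics/c4.png",im)
goal(.42,.10,.25,27); goal(.4452,-.2565,.12,-21.4,(.42,.10,.25,27))
print(wash(-.072,.06),wash(-.262,.13))
E
```

```text
to (0.42, 0.1, 0.25, 27) shift [-0.398   0.3819 -0.019 ] turn [3.000e-02 9.000e-02 4.857e+01]
to (0.4452, -0.2565, 0.12, -21.4) shift [-0.1394  0.3291  0.13  ] turn [ 0.  -0.  48.4]
(0.56665253568, 0.1150216, 0.06) (0.56194194928, -0.07492140000000003, 0.13)
```

View pics/c4.png

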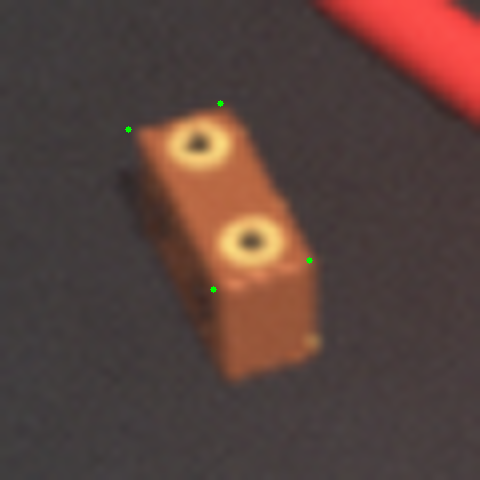

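The close crop shows a brown block with two brass plugs, so the choice holds. My top-view corners sit about 1.3 px (3 mm) up-left of it, so I'll average the two views.

Run:
```python
from h import *
a=ray("scene",(252/8-.5+240,241/8-.5+140),.042);b=ray("scene",(198/8-.5+240,143/8-.5+140),.042)
print(a,b,(a+b)/2,np.linalg.norm(a-b),np.degrees(np.arctan2(*(a-b)[[1,0]])))
```

```text
[ 0.45097068 -0.23501679  0.042     ] [ 0.43470497 -0.27651998  0.042     ] [ 0.44283783 -0.25576838  0.042     ] 0.04457676472560167 68.5990569191074
```

Emit:
carry_out --rows '[-0.398,0.382,-0.019,0,0,48.6,-0.398,0.382,-0.019,0,0,48.6,-0.398,0.382,-0.019,0,0,48.6,-0.398,0.382,-0.019,0,0,48.6,-0.398,0.382,-0.019,0,0,48.6,-0.398,0.382,-0.019,0,0,48.6,-0.398,0.382,-0.019,0,0,48.6,-0.398,0.382,-0.019,0,0,48.6,-0.398,0.382,-0.019,0,0,48.6,-0.398,0.382,-0.019,0,0,48.6,-0.398,0.382,-0.019,0,0,48.6,-0.398,0.382,-0.019,0,0,48.6]' --fingers 0

```text
clock: 1.3
tool_pos: [0.4221, 0.0953, 0.2502]
tcp_rot: [3.055, 0.722, -0.0]
ft_force: [-0.0, 0.1, 0.1]
width: 1.0
```

Run:
```python
from h import *
s=r.state();print(s["tool_pos"],s["qvel"].round(2),Ro.from_rotvec(s["tcp_rot"]).as_matrix()[:,0])
goal(.444,-.256,.10,-21.4)
goal(.444,-.256,.10,-21.4,(.42,.10,.25,27))
```

```text
[0.42211056 0.09532138 0.25015295] [0.05 0.   0.   0.04 0.02 0.06] [ 8.94280529e-01  4.47506539e-01 -4.83358060e-04]
to (0.444, -0.256, 0.1, -21.4) shift [-0.1376  0.3237  0.1509] turn [ 1.200e-01 -2.000e-02  4.798e+01]
to (0.444, -0.256, 0.1, -21.4) shift [-0.1402  0.3281  0.15  ] turn [ 0.  -0.  48.4]
```

Emit:
carry_out --rows '[-0.14,0.328,0.15,0,0,48.4,-0.14,0.328,0.15,0,0,48.4,-0.14,0.328,0.15,0,0,48.4,-0.14,0.328,0.15,0,0,48.4,-0.14,0.328,0.15,0,0,48.4,-0.14,0.328,0.15,0,0,48.4,-0.14,0.328,0.15,0,0,48.4,-0.14,0.328,0.15,0,0,48.4,-0.14,0.328,0.15,0,0,48.4,-0.14,0.328,0.15,0,0,48.4,-0.14,0.328,0.15,0,0,48.4,-0.14,0.328,0.15,0,0,48.4]'

```text
clock: 2.5
tool_pos: [0.4448, -0.2544, 0.101]
tcp_rot: [3.087, -0.582, 0.002]
ft_force: [-0.8, 0.0, 0.3]
width: 1.003
```

Run:
```python
from h import *
for n in("scene","top"): cv2.imwrite(f"pics/{n}1.png",r.read_camera(n)[:,:,::-1])
s=r.state();print(s["tool_pos"],s["qvel"].round(2))
goal(.444,-.256,.018,-21.4)
a=cv2.imread("pics/scene1.png")[60:230,180:380];b=cv2.imread("pics/top1.png")[200:340,270:440]
cv2.imwrite("pics/c5.png",np.hstack([cv2.resize(a,(400,340)),cv2.resize(b,(400,340))]))
```

```text
[ 0.44484321 -0.25455292  0.10103448] [-0.  0. -0. -0.  0. -0.]
to (0.444, -0.256, 0.018, -21.4) shift [-0.0004  0.0016  0.083 ] turn [ 0.01 -0.07  0.06]
```

View pics/c5.png

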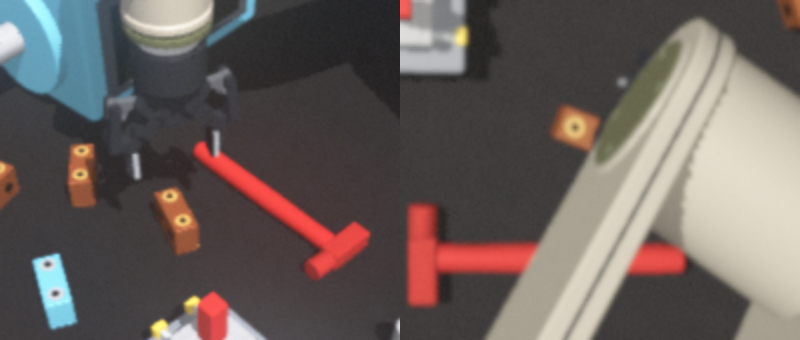

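The left half (scene crop) shows the block between the open fingers at about (177,220); the mallet is clear of them. I'll go down and grip.

Emit:
carry_out --rows '[0,0.0015,0.03,0,0,0,0,0.0015,0.06,0,0,0,0,0.0015,0.085,0,0,0,0,0.0015,0.085,0,0,0,0,0.0015,0.085,0,0,0]'

```text
clock: 3.1
tool_pos: [0.4438, -0.2563, 0.0158]
tcp_rot: [-3.087, 0.583, 0.001]
ft_force: [0.3, -0.0, 0.5]
width: 1.002
```

Emit:
carry_out --rows '[0,0,0,0,0,0,0,0,0,0,0,0,0,0,0,0,0,0,0,0,0,0,0,0,0,0,0,0,0,0,0,0,0,0,0,0,0,0,0,0,0,0,0,0,0,0,0,0,0,0,0,0,0,0,0,0,0,0,0,0]' --fingers 255 --force 60

```text
clock: 4.1
tool_pos: [0.4443, -0.2572, 0.0163]
tcp_rot: [3.086, -0.584, 0.002]
ft_force: [-1.8, -0.0, 5.9]
width: 0.341
```

Run:
```python
from h import *
s=r.state();print(s["tool_pos"],s["ft_force"].round(1),s["width"]*85,Ro.from_rotvec(s["tcp_rot"]).as_matrix().round(3))
```

```text
[ 0.44434382 -0.25723797  0.01634415] [-1.8 -0.   5.9] 28.99614930164188 [[ 0.931 -0.365  0.001]
 [-0.365 -0.931 -0.001]
 [ 0.001  0.    -1.   ]]
```

Run:
```python
from h import *
goal(*wash(-.072,.20),-1.42,(.4440,-.2563,.20,-21.4))
```

```text
to (0.56665253568, 0.1150216, 0.2, -1.42) shift [-0.0213 -0.3905 -0.    ] turn [ -0.     0.   -19.98]
```

Emit:
carry_out --rows '[0,0,-0.02,0,0,0,0,0,-0.06,0,0,0,0,0,-0.11,0,0,0,0,0,-0.16,0,0,0,0,0,-0.184,0,0,0,0,0,-0.184,0,0,0]'

```text
clock: 4.7
tool_pos: [0.4457, -0.2582, 0.2038]
tcp_rot: [3.084, -0.583, 0.011]
ft_force: [0.1, -1.3, -4.4]
width: 0.338
```

Emit:
carry_out --rows '[-0.001,-0.02,0,0,0,-1,-0.003,-0.06,0,0,0,-3,-0.006,-0.1,0,0,0,-6,-0.008,-0.145,0,0,0,-8,-0.01,-0.19,0,0,0,-10,-0.013,-0.235,0,0,0,-12,-0.015,-0.28,0,0,0,-14,-0.018,-0.32,0,0,0,-16,-0.02,-0.36,0,0,0,-18,-0.021,-0.385,0,0,0,-20,-0.021,-0.39,0,0,0,-20,-0.021,-0.39,0,0,0,-20]'

```text
clock: 5.9
tool_pos: [0.5652, 0.1145, 0.1962]
tcp_rot: [3.141, -0.037, -0.007]
ft_force: [0.6, -0.1, -4.9]
width: 0.342
```

Run:
```python
from h import *
for n in("scene","top"): cv2.imwrite(f"pics/{n}2.png",r.read_camera(n)[:,:,::-1])
s=r.state();print(s["tool_pos"],s["qvel"].round(2),Ro.from_rotvec(s["tcp_rot"]).as_matrix().round(3),s["ft_force"])
goal(*wash(-.072,.063),-1.42)
a=cv2.imread("pics/scene2.png")[130:330,200:440];b=cv2.imread("pics/top2.png")[130:330,120:360]
cv2.imwrite("pics/c6.png",np.hstack([cv2.resize(a,(400,333)),cv2.resize(b,(400,333))]))
```

```text
[0.56557307 0.11305282 0.19736125] [-0.01 -0.02 -0.01  0.    0.   -0.  ] [[ 1.    -0.026 -0.003]
 [-0.026 -1.    -0.001]
 [-0.003  0.001 -1.   ]] [ 0.58816641 -0.75970147 -4.48620969]
to (0.56665253568, 0.1150216, 0.063, -1.42) shift [ 0.0014 -0.0021  0.1344] turn [ 0.05  0.17 -0.05]
```

View pics/c6.png

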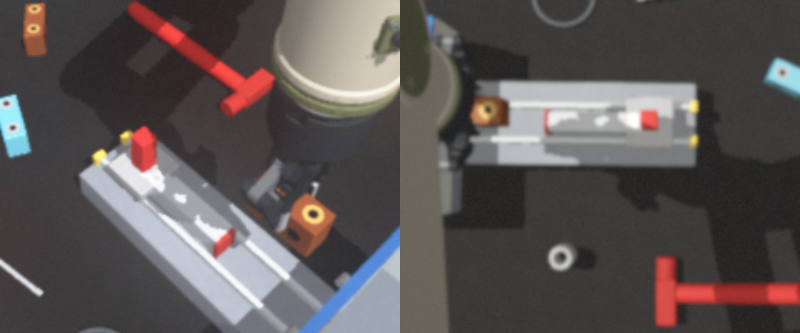

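Run:
```python
from h import *
b=cv2.imread("pics/top2.png")[175:225,145:225];a=cv2.imread("pics/scene2.png")[235:295,350:420]
cv2.imwrite("pics/c7.png",np.hstack([cv2.resize(a,(420,360),interpolation=2),cv2.resize(b,(384,240),interpolation=2,dst=None) if 0 else cv2.copyMakeBorder(cv2.resize(b,None,fx=4.75,fy=4.75,interpolation=2),0,360-int(round(50*4.75)),0,0,0)]))
for n,f in(("top","top2"),("scene","scene2")):
    im=cv2.imread(f"pics/{f}.png");h=cv2.cvtColor(im,cv2.COLOR_BGR2HSV);m=cv2.inRange(h,(3,90,40),(22,255,255))
    for c in cv2.findContours(m,0,2)[0]:
        if cv2.contourArea(c)>80: x,y,w,hh=cv2.boundingRect(c);print(n,x,y,w,hh,cv2.contourArea(c))
```

```text
top 396 224 39 32 614.5
top 161 188 24 18 315.0
top 424 176 30 36 677.5
top 303 109 47 19 573.0
top 444 63 57 52 1279.0
scene 150 247 43 36 608.0
scene 367 246 35 38 715.5
scene 159 139 31 34 586.5
scene 59 137 31 38 290.5
scene 213 132 16 32 384.5
scene 0 17 31 57 937.5
scene 106 0 62 22 790.0
scene 16 0 97 52 3381.5
```

View pics/c7.png

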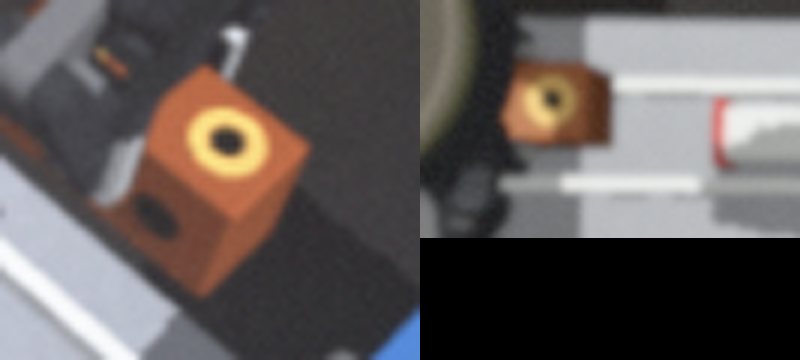

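Run:
```python
from h import *
A=ray("top",(172.4,195.7),.223);B=ray("scene",(387.6,258.2),.223);print(A,B)
# triangulate
def pm(n): p=P[n];return p["K"]@np.hstack([p["R"],p["t"][:,None]])
X=cv2.triangulatePoints(pm("top"),pm("scene"),np.array([[172.4],[195.7]]),np.array([[387.6],[258.2]]));print((X[:3]/X[3]).ravel())
```

```text
[0.56524619 0.09230665 0.223     ] [0.56564577 0.13925687 0.223     ]
[0.55866936 0.1169227  0.19087603]
```

Each view sees a different end plug. Their midpoint, x 0.5654 and y 0.116, agrees with the TCP. I'll lower the block now.

Emit:
carry_out --rows '[0.001,-0.001,0.03,0,0,0,0.001,-0.001,0.07,0,0,0,0.001,-0.001,0.11,0,0,0,0.001,-0.001,0.127,0,0,0,0.001,-0.001,0.13,0,0,0,0.001,-0.001,0.13,0,0,0,0.001,-0.001,0.13,0,0,0]'

```text
clock: 6.7
tool_pos: [0.5691, 0.1145, 0.0713]
tcp_rot: [-3.141, 0.041, -0.005]
ft_force: [0.4, -0.4, -3.7]
width: 0.339
```

Run:
```python
from h import *
for n in("scene",): cv2.imwrite(f"pics/{n}3.png",r.read_camera(n)[:,:,::-1])
s=r.state();print(s["tool_pos"],s["ft_force"].round(1),Ro.from_rotvec(s["tcp_rot"]).as_matrix().round(3))
goal(*wash(-.072,.0617),-1.42)
a=cv2.imread("pics/scene3.png")[180:330,250:450]
cv2.imwrite("pics/c8.png",cv2.resize(a,(800,600)))
```

```text
[0.5693135 0.1146877 0.0715599] [ 0.3  0.1 -4.3] [[ 1.    -0.026  0.004]
 [-0.026 -1.     0.   ]
 [ 0.004 -0.    -1.   ]]
to (0.56665253568, 0.1150216, 0.0617, -1.42) shift [-0.0027 -0.0003  0.0099] turn [-0.02 -0.21 -0.04]
```

View pics/c8.png

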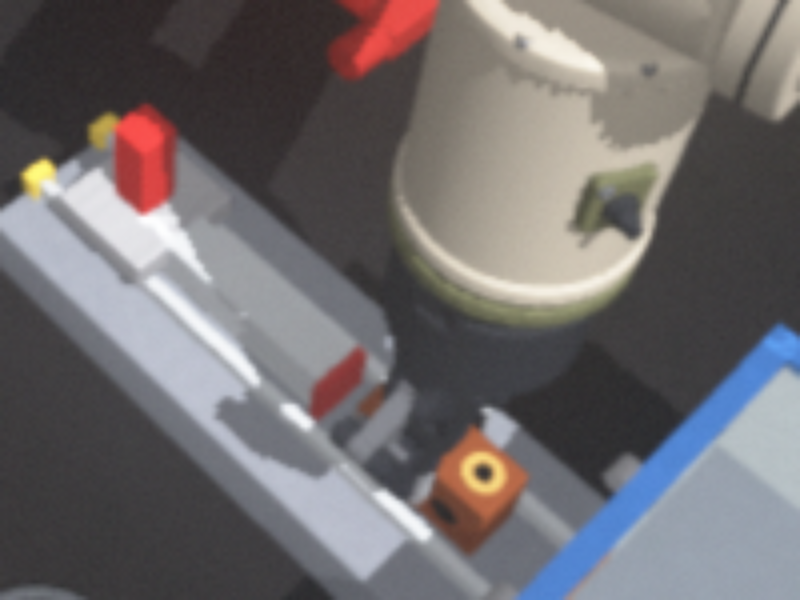

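The block is held upright over the rails between the nose and the flap. The TCP is about 2.7 mm too far in x, so I'll correct that and lower further.

Emit:
carry_out --rows '[-0.0027,0,0,0,-0.2,0,-0.0027,0,0.003,0,-0.2,0,-0.0027,0,0.006,0,-0.2,0,-0.0027,0,0.006,0,-0.2,0]'

```text
clock: 7.15
tool_pos: [0.5645, 0.115, 0.0627]
tcp_rot: [3.141, -0.039, -0.007]
ft_force: [-0.3, -0.5, -5.2]
width: 0.339
```

Run:
```python
from h import *
s=r.state();print(s["tool_pos"],s["ft_force"].round(1),s["qvel"].round(3),Ro.from_rotvec(s["tcp_rot"]).as_matrix().round(3))
goal(*wash(-.072,.0617),-1.42)
```

```text
[0.56449328 0.11502618 0.06270437] [-0.3 -0.5 -5.2] [-0.002 -0.001 -0.006 -0.     0.006  0.   ] [[ 1.    -0.025 -0.004]
 [-0.025 -1.    -0.   ]
 [-0.004  0.    -1.   ]]
to (0.56665253568, 0.1150216, 0.0617, -1.42) shift [ 0.0022 -0.      0.001 ] turn [0.01 0.25 0.  ]
```

Emit:
carry_out --rows '[0.001,0,0,0,0.1,0,0.001,0,0,0,0.1,0]'

```text
clock: 7.35
tool_pos: [0.5661, 0.115, 0.0633]
tcp_rot: [3.141, -0.039, -0.003]
ft_force: [0.2, 0.4, -5.5]
width: 0.341
```

Run:
```python
from h import *
s=r.state();print(s["tool_pos"],s["ft_force"].round(1),s["joints"].round(4),Ro.from_rotvec(s["tcp_rot"]).as_matrix()[0].round(4))
```

```text
[0.56606114 0.11501771 0.06327893] [ 0.2  0.4 -5.5] [1.1160e-01 2.1490e-01 1.7119e+00 2.0000e-04 1.2164e+00 1.3630e-01] [ 0.9997 -0.0248 -0.0016]
```

Position and tilt are now good. I'll lower the last 2–3 mm to contact.

Emit:
carry_out --rows '[0,0,0.001,0,0,0,0,0,0.002,0,0,0,0,0,0.002,0,0,0]'

```text
clock: 7.65
tool_pos: [0.5661, 0.115, 0.0614]
tcp_rot: [-3.141, 0.039, 0.002]
ft_force: [-0.0, 0.1, -3.1]
width: 0.34
```

Run:
```python
from h import *
cv2.imwrite("pics/scene4.png",r.read_camera("scene")[:,:,::-1])
s=r.state();print(s["tool_pos"],s["ft_force"].round(1),Ro.from_rotvec(s["tcp_rot"]).as_matrix()[0].round(4))
a=cv2.imread("pics/scene4.png")[250:330,320:420]
cv2.imwrite("pics/c9.png",cv2.resize(a,(750,600)))
```

```text
[0.56610863 0.1149815  0.06141465] [ 0.3  0.6 -4. ] [ 0.9997 -0.0249 -0.0014]
```

View pics/c9.png

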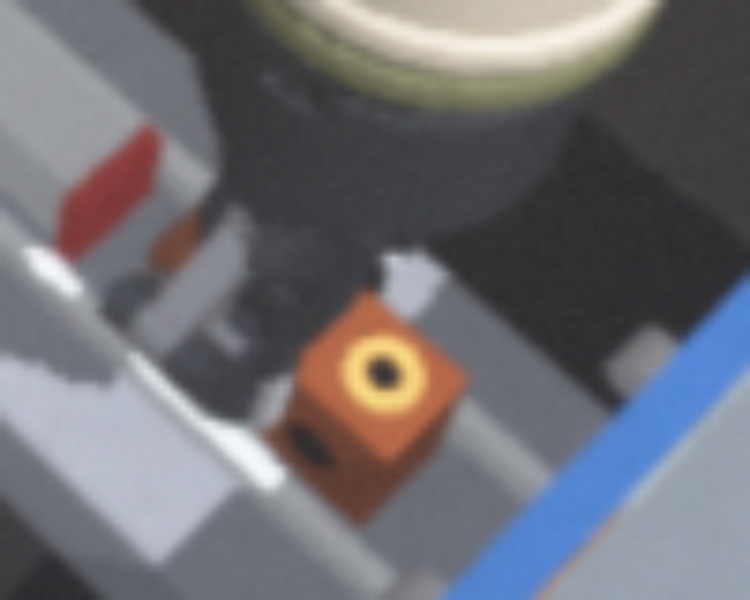

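The block is between the rails. Force is just starting to unload, so I'll lower a little more.

Emit:
carry_out --rows '[0,0,0.001,0,0,0,0,0,0.002,0,0,0,0,0,0.002,0,0,0]'

```text
clock: 8.0
tool_pos: [0.5664, 0.1151, 0.0614]
tcp_rot: [-3.141, 0.039, 0.002]
ft_force: [-7.4, -0.3, 11.8]
width: 0.334
```

The block is on the bed. I'll let go and rise straight up.

Emit:
carry_out --rows '[0,0,-0.001,0,0,0,0,0,-0.001,0,0,0,0,0,-0.001,0,0,0,0,0,-0.001,0,0,0,0,0,-0.001,0,0,0,0,0,-0.001,0,0,0,0,0,-0.001,0,0,0]' --fingers 0

```text
clock: 8.7
tool_pos: [0.5659, 0.115, 0.0602]
tcp_rot: [3.141, -0.039, -0.003]
ft_force: [0.5, 0.3, 0.6]
width: 0.997
```

Emit:
carry_out --rows '[0,0,-0.02,0,0,0,0,0,-0.06,0,0,0,0,0,-0.1,0,0,0,0,0,-0.13,0,0,0,0,0,-0.13,0,0,0]'

```text
clock: 9.2
tool_pos: [0.5694, 0.1154, 0.1966]
tcp_rot: [-3.14, 0.039, -0.012]
ft_force: [-0.1, 0.9, 0.6]
width: 1.003
```

Run:
```python
from h import *
for n in("scene","top"): cv2.imwrite(f"pics/{n}5.png",r.read_camera(n)[:,:,::-1])
s=r.state();print(s["tool_pos"],s["ft_force"].round(1),s["width"])
a=cv2.imread("pics/scene5.png")[180:330,250:450];b=cv2.imread("pics/top5.png")[160:250,110:310]
cv2.imwrite("pics/c10.png",np.vstack([cv2.resize(a,(533,400)),cv2.resize(b,(533,200))[:200]]))
goal(*wash(-.262,.20),88.58)
goal(*wash(-.262,.20),-91.42)
```

```text
[0.56680641 0.11505598 0.19119356] [-0.4 -0.3 -0.4] 1.0012865592977855
to (0.56194194928, -0.07492140000000003, 0.2, 88.58) shift [-1.0e-04  1.9e-01 -8.9e-03] turn [ 0.000e+00 -3.000e-02 -9.001e+01]
to (0.56194194928, -0.07492140000000003, 0.2, -91.42) shift [-1.0e-04  1.9e-01 -8.9e-03] turn [-3.000e-02 -0.000e+00  8.999e+01]
```

View pics/c10.png

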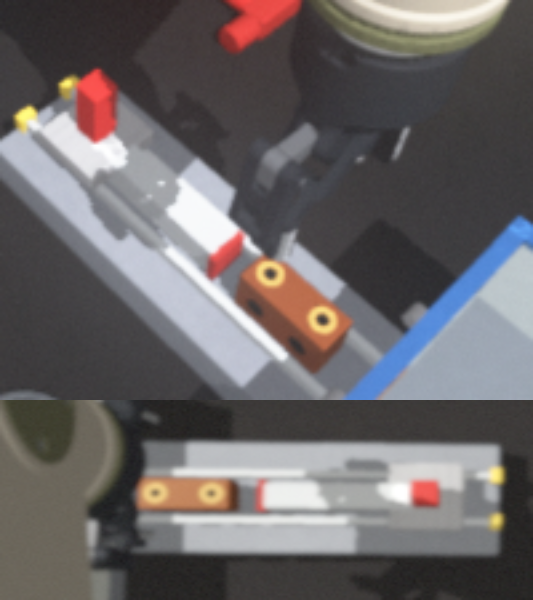

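The block stands upright and straight between the rails, the nose is behind it and the gripper is free. Next I'll go above the handle with the jaws turned along the pushing direction.

Emit:
carry_out --rows '[0,0.19,-0.009,0,0,90,0,0.19,-0.009,0,0,90,0,0.19,-0.009,0,0,90,0,0.19,-0.009,0,0,90,0,0.19,-0.009,0,0,90,0,0.19,-0.009,0,0,90,0,0.19,-0.009,0,0,90,0,0.19,-0.009,0,0,90,0,0.19,-0.009,0,0,90,0,0.19,-0.009,0,0,90,0,0.19,-0.009,0,0,90,0,0.19,-0.009,0,0,90]'

```text
clock: 10.5
tool_pos: [0.5604, -0.0747, 0.197]
tcp_rot: [2.19, -2.248, -0.007]
ft_force: [-0.5, -0.3, -0.3]
width: 1.0
```

Run:
```python
from h import *
cv2.imwrite("pics/scene6.png",r.read_camera("scene")[:,:,::-1])
s=r.state();print(s["tool_pos"],s["joints"].round(2),s["qvel"].round(3),Ro.from_rotvec(s["tcp_rot"]).as_matrix().round(3))
goal(.5614,-.075,.097,-91.42)
a=cv2.imread("pics/scene6.png")[130:330,200:440]
cv2.imwrite("pics/c11.png",cv2.resize(a,(720,600)))
```

```text
[ 0.56052495 -0.07474101  0.19736393] [-0.22  0.06  1.63 -0.    1.46  1.37] [ 0.    -0.007 -0.008  0.001  0.003 -0.027] [[-0.023 -1.    -0.005]
 [-1.     0.023  0.001]
 [-0.001  0.005 -1.   ]]
to (0.5614, -0.075, 0.097, -91.42) shift [ 0.0003 -0.0014  0.1004] turn [0.27 0.04 0.1 ]
```

View pics/c11.png

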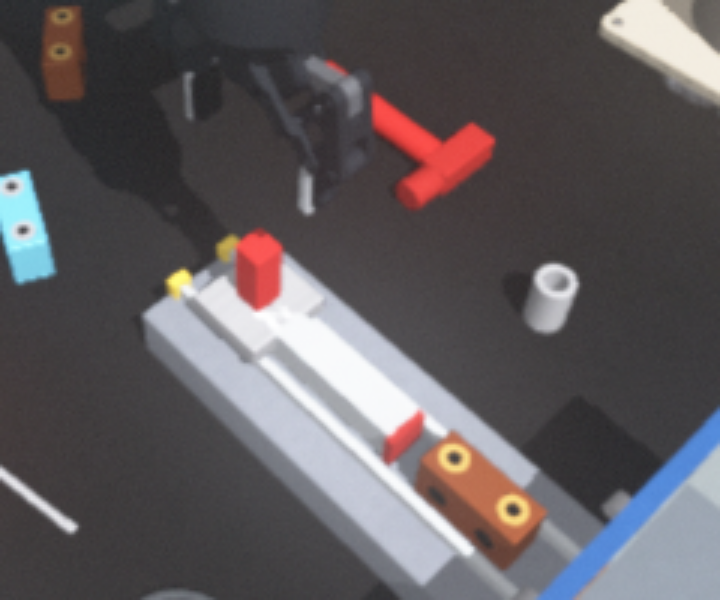

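The jaws straddle the handle along the push direction, so I'll go down and close.

Emit:
carry_out --rows '[0,-0.001,0.03,0,0,0,0,-0.001,0.065,0,0,0,0,-0.001,0.09,0,0,0,0,-0.001,0.1,0,0,0,0,-0.001,0.1,0,0,0]'

```text
clock: 11.05
tool_pos: [0.5606, -0.0746, 0.097]
tcp_rot: [2.193, -2.245, -0.008]
ft_force: [0.6, -0.1, 0.1]
width: 0.994
```

Emit:
carry_out --rows '[0,0,0,0,0,0,0,0,0,0,0,0,0,0,0,0,0,0,0,0,0,0,0,0,0,0,0,0,0,0,0,0,0,0,0,0,0,0,0,0,0,0,0,0,0,0,0,0,0,0,0,0,0,0,0,0,0,0,0,0]' --fingers 255 --force 50

```text
clock: 12.05
tool_pos: [0.5629, -0.0751, 0.1004]
tcp_rot: [2.193, -2.249, -0.0]
ft_force: [-2.0, 1.5, 5.9]
width: 0.247
```

Run:
```python
from h import *
s=r.state();print(s["tool_pos"],s["ft_force"].round(1),s["width"]*85,Ro.from_rotvec(s["tcp_rot"]).as_matrix().round(3))
p=s["tool_pos"]
goal(*wash(-.060,p[2]),-91.42)
```

```text
[ 0.56291752 -0.07506135  0.10038801] [-2.   1.5  5.9] 20.970488984184442 [[-0.025 -1.    -0.   ]
 [-1.     0.025 -0.   ]
 [ 0.     0.    -1.   ]]
to (0.5669500464, 0.127018, np.float64(0.10038800584192062), -91.42) shift [-0.2021  0.001  -0.    ] turn [ 0.01 -0.01 -0.01]
```

Emit:
carry_out --rows '[-0.007,0,0,0,0,0,-0.02,0,0,0,0,0,-0.035,0,0,0,0,0,-0.05,0,0,0,0,0,-0.065,0,0,0,0,0,-0.08,0,0,0,0,0,-0.095,0,0,0,0,0,-0.11,0,0,0,0,0,-0.125,0,0,0,0,0,-0.14,0,0,0,0,0,-0.155,0,0,0,0,0,-0.165,0,0,0,0,0]'

```text
clock: 13.25
tool_pos: [0.5677, 0.0897, 0.1004]
tcp_rot: [2.193, -2.249, 0.003]
ft_force: [2.6, -7.0, 4.1]
width: 0.248
```

Run:
```python
from h import *
for n in("scene","top"): cv2.imwrite(f"pics/{n}7.png",r.read_camera(n)[:,:,::-1])
s=r.state();print(s["tool_pos"],s["ft_force"].round(1),s["width"]*85)
goal(*wash(-.060,.1004),-91.42)
a=cv2.imread("pics/scene7.png")[180:420,200:520]
cv2.imwrite("pics/c12.png",cv2.resize(a,(800,600)))
```

```text
[0.56772182 0.09094306 0.10042197] [2.7 1.2 4.8] 21.095486248689856
to (0.5669500464, 0.127018, 0.1004, -91.42) shift [-0.036   0.0016  0.    ] turn [-0.08  0.04  0.04]
```

View pics/c12.png

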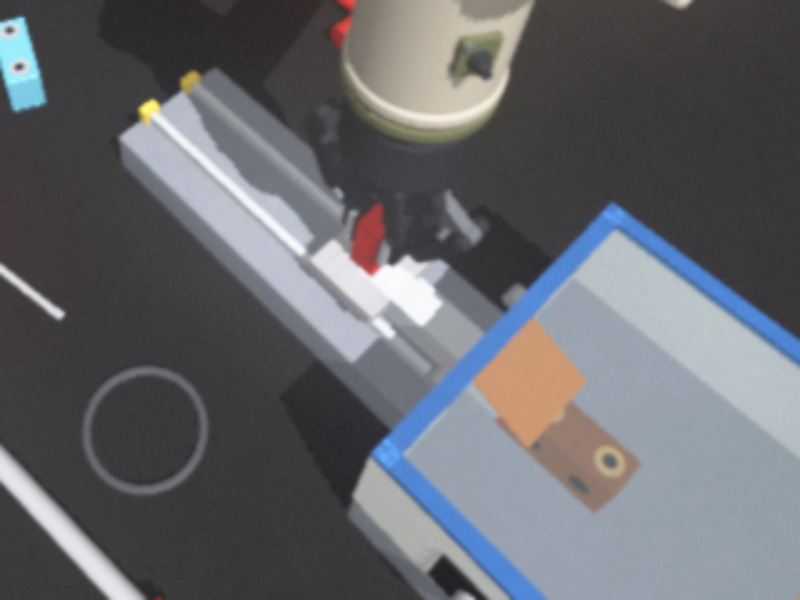

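The block is through the flap. The nose pushes it and the flap rests on it. I'll push on to the stop and feel for it.

Emit:
carry_out --rows '[-0.01,0,0,0,0,0,-0.02,0,0,0,0,0,-0.028,0,0,0,0,0,-0.034,0,0,0,0,0,-0.037,0,0,0,0,0,-0.04,0,0,0,0,0,-0.04,0,0,0,0,0]'

```text
clock: 14.05
tool_pos: [0.5687, 0.1264, 0.1004]
tcp_rot: [2.19, -2.248, 0.006]
ft_force: [1.4, -16.0, 6.9]
width: 0.253
```

Emit:
carry_out --rows '[-0.002,0,0,0,0,0,-0.004,0,0,0,0,0,-0.004,0,0,0,0,0]'

```text
clock: 14.35
tool_pos: [0.5687, 0.1266, 0.1004]
tcp_rot: [2.185, -2.247, 0.011]
ft_force: [-1.0, -34.0, 10.8]
width: 0.25
```

Run:
```python
from h import *
for n in("scene","top"): cv2.imwrite(f"pics/{n}8.png",r.read_camera(n)[:,:,::-1])
s=r.state();print(s["tool_pos"],s["ft_force"].round(1),s["width"]*85)
a=cv2.imread("pics/scene8.png")[180:420,200:520]
cv2.imwrite("pics/c13.png",cv2.resize(a,(800,600)))
```

```text
[0.56871269 0.12656134 0.10038697] [  0.4 -34.3  10.2] 20.94284739142979
```

View pics/c13.png

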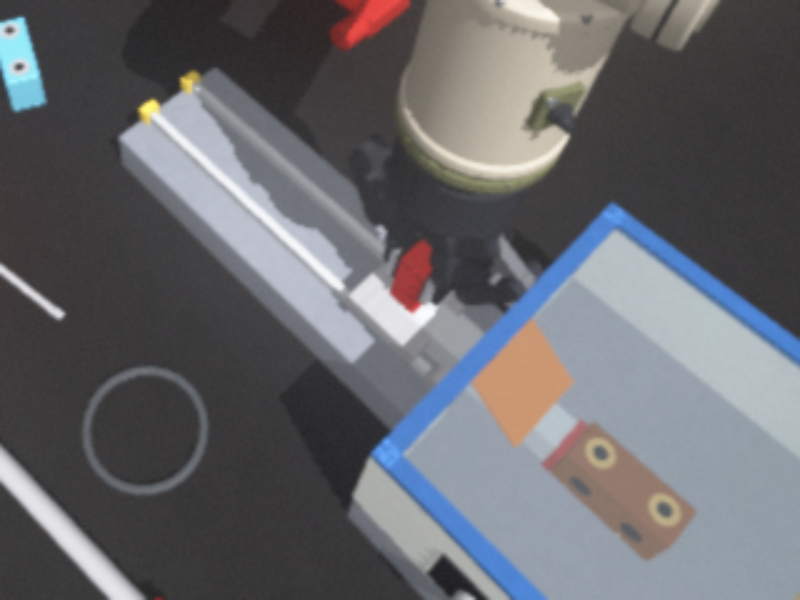

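It is at the stop: force 34 N with no more motion, and the block is upright, well past the flap. I'll draw the pusher back.

Emit:
carry_out --rows '[0.01,0,0,0,0,0,0.025,0,0,0,0,0,0.045,0,0,0,0,0,0.065,0,0,0,0,0,0.085,0,0,0,0,0,0.105,0,0,0,0,0,0.125,0,0,0,0,0,0.145,0,0,0,0,0,0.165,0,0,0,0,0,0.183,0,0,0,0,0,0.195,0,0,0,0,0,0.2,0,0,0,0,0]'

```text
clock: 15.65
tool_pos: [0.5631, -0.0671, 0.1004]
tcp_rot: [-2.192, 2.25, 0.0]
ft_force: [-0.2, 1.6, 7.5]
width: 0.247
```

Emit:
carry_out --rows '[0.005,0,0,0,0,0,0.009,0,0,0,0,0,0.011,0,0,0,0,0,0.013,0,0,0,0,0,0.013,0,0,0,0,0]'

```text
clock: 16.15
tool_pos: [0.5628, -0.0787, 0.1004]
tcp_rot: [-2.193, 2.248, 0.001]
ft_force: [-0.0, 2.0, 9.3]
width: 0.246
```

Emit:
carry_out --rows '[0.002,0,0,0,0,0,0.004,0,0,0,0,0,0.004,0,0,0,0,0]'

```text
clock: 16.45
tool_pos: [0.5628, -0.079, 0.1004]
tcp_rot: [-2.192, 2.244, 0.008]
ft_force: [0.1, 20.4, 11.1]
width: 0.248
```

Home stop felt (20 N, travel 205.6 mm). I'll release and rise.

Emit:
carry_out --rows '[-0.003,0,0,0,0,0,-0.003,0,0,0,0,0,-0.003,0,0,0,0,0,-0.003,0,0,0,0,0,-0.003,0,0,0,0,0,-0.003,0,0,0,0,0,-0.003,0,0,0,0,0]' --fingers 0

```text
clock: 17.15
tool_pos: [0.5621, -0.0802, 0.0992]
tcp_rot: [2.192, -2.248, -0.002]
ft_force: [0.3, 0.9, 0.9]
width: 1.001
```

Emit:
carry_out --rows '[0,0,-0.02,0,0,0,0,0,-0.06,0,0,0,0,0,-0.1,0,0,0,0,0,-0.14,0,0,0,0,0,-0.14,0,0,0,0,0.1,-0.14,0,0,0,0,0.14,-0.14,0,0,0,0,0.14,-0.14,0,0,0,0,0.14,-0.14,0,0,0,0,0.14,-0.14,0,0,0]'

```text
clock: 18.15
tool_pos: [0.4222, -0.0766, 0.2397]
tcp_rot: [2.193, -2.249, 0.0]
ft_force: [0.1, 0.5, 0.4]
width: 0.994
```

Run:
```python
from h import *
for n in("scene","top"): cv2.imwrite(f"pics/{n}9.png",r.read_camera(n)[:,:,::-1])
s=r.state();print(s["clock"],s["tool_pos"],s["ft_force"].round(1),s["width"])
a=cv2.imread("pics/top9.png")[130:280,0:310]
cv2.imwrite("pics/c14.png",cv2.resize(a,None,fx=2.5,fy=2.5))
```

```text
18.25 [ 0.42327121 -0.07667371  0.23986503] [ 0.4 -0.4  1.1] 1.000147646925662
```

View pics/scene9.png

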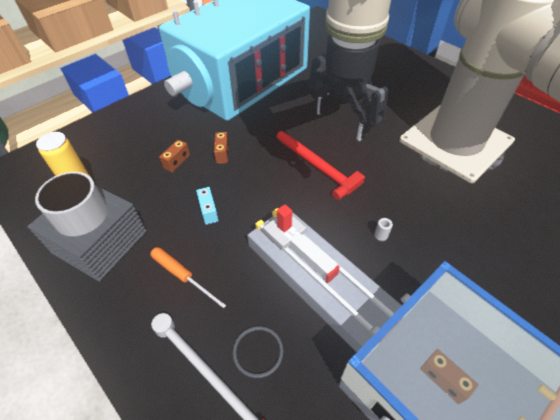

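View pics/c14.png

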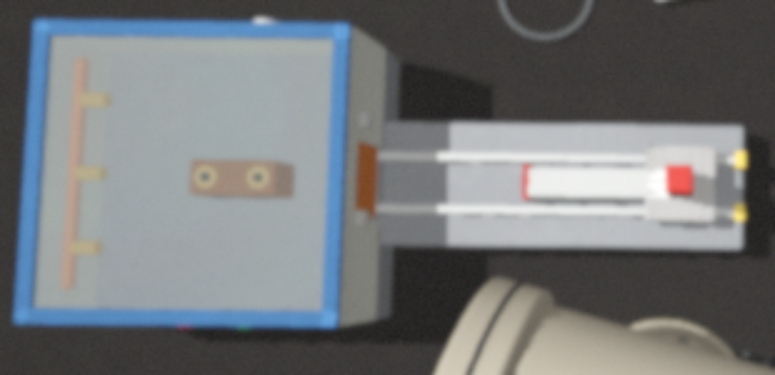

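Run:
```python
from h import *
im=cv2.imread("pics/top9.png").astype(float);red=im[:,:,2]-im[:,:,1]
def f(fn):
    im=cv2.imread(fn).astype(float);red=np.clip(im[:,:,2]-im[:,:,1]-40,0,None);res=[]
    for x0,x1,z in((200,215,.075),(255,285,.13)):
        w=red[190:215,x0:x1];ys,xs=np.mgrid[190:215,x0:x1];res.append(ray("top",((w*xs).sum()/w.sum(),(w*ys).sum()/w.sum()),z).round(4))
    return res
print(f("pics/top0.png"),f("pics/top9.png"))
print(r.state()["qvel"].round(3)); r.job_done()
```

```text
[array([0.565 , 0.0575, 0.075 ]), array([ 0.5601, -0.0758,  0.13  ])] [array([0.5657, 0.0527, 0.075 ]), array([ 0.56  , -0.0805,  0.13  ])]
[ 0.003  0.024 -0.013  0.002  0.004 -0.   ]
the job is handed in; nothing more can be done
```

The dirty block is in the washer. I picked the brown block nearest the base and set it upright between the rails. I let go, then pushed the handle to its front stop (34 N, no further motion). Then I drew the pusher back to its home stop (20 N, 205.6 mm of travel against 205 mm given), released it and moved the arm clear. The job was handed in at about 18 s.

**Last pictures:**
- **Block:** it stands upright inside the cabinet, well past the flap.
- **Flap:** it hangs shut.
- **Pusher:** it sits about 5 mm behind where it started, which agrees with the home stop felt.
- **Other things:** the blue block, the other brown blocks, the mallet, socket, ring and screwdriver look untouched.

**What disagreed:**
- The two cameras differed by about 2.5 mm on the block's first position, so I used the average.
- The arm settled up to about 3 mm and 0.25° off its commanded pose while lowering the block, which I corrected before release.

No checks failed.

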